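Hold the spice grinder's bayonet lid at the pulse position

ROBOT

A 6-joint arm with a two-finger parallel gripper is mounted at the origin on a cart in front of the work surface, level with it; the furniture and walls round the work are solid. World frame = base frame: x ahead of the robot, y to its left, z up, the work surface at z = 0. Lengths are in m, angles in rad, forces in N, time in s.
With the tool pointing down it reaches from about 0.35 to 0.975 m from the base axis. Payload 4.9 kg.
Tool frame: the origin (TCP) lies at the very end of the fingers, on their centre line; the grasp point (between the pads) lies 19 mm behind it; z points along the fingers, y is the line along which they close (so a half turn about z gives the same grasp; the last joint's range is limited). The gripper opens to 85 mm and grips with 20 to 120 N. Pads are 22 mm wide; open, the fingers measure 114 mm over their backs; the gripper's body (76 mm by 85 mm) begins 54 mm behind the grasp point. The pads swing forward as they close: fully open they stand 13 mm farther back than shut.
Start: joints at [1.071, 0.053, 1.613, -0, 1.476, -0.119], TCP at [0.232, 0.58, 0.231] pointing down, gripper open.
Joint ranges: [-3.01, 3.01], [-1.01, 2.22], [0.06, 2.58], [-1.02, 4.17], [0.09, 2.62], [-3.14, 3.14]. Speed limits (rad/s): [2.57, 2.57, 3.14, 3.14, 3.14, 3.14].

INTERFACE

Orientations are given as a unit quaternion [w, x, y, z].
In Python, from plant import state, optics, ticket, nets gives the robot as it stands. The module is installed in compiled form; this text tells all that it offers.
- The arm moves only by the shell command python3 -m inch 'ROWS' [OPENING]. ROWS is JSON, a list of rows, each an object of numbers: "dx", "dy", "dz": the shift along the tool's x, y, z as a fraction of full scale; "rx", "ry", "rz": the turn, a rotation vector about the tool's x, y, z as a fraction of full scale. In form: [{"dx": .., "dy": .., "dz": .., "rx": .., "ry": .., "rz": ..}, ...]. A call has 1 to 5 rows; each row is the pose to reach, as a shift and turn from the pose commanded when the call began, along the tool's axes at that moment; what a row does not reach only later rows make up. Full scale, the value 1, is 0.8 m for a shift and 1.5 rad for a turn. A row lasts 1/10 s, in which the tool goes at most 50 mm and 8.59 degrees, less where a joint would pass 70% of its speed; a pose out of reach is approached as far as the arm can. A call with a number of a shift or a turn outside -1 to 1 is refused whole. A call with a gripper value outside its range is refused whole. OPENING is the opening, from -1 (shut) to 1 (fully open), set as the call begins (- or left out, the last holds). The fingers move at their own pace and stop on an object; the grip force is fixed at half the most. Time passes only in rows, so rows that repeat a pose let the fingers close. It gives the time, the measured TCP pose, the force, the opening and the grip force at its end, in the units of the state.
- state(): the state, without advancing time (a new reading comes with each control period).
- optics.grab_frame(name): name is "scene" or "top" or "wrist"; returns the picture (480x640x3 uint8, red, green, blue); there is no depth.
- optics.camera_info(name): a dict with "fx", "fy", "cx", "cy" (pixels), "R" (3x3) and "t" (3): a world point X has camera coordinates R X + t. Camera axes: x right, y down, z forward; pixel columns grow to the right and rows downward; lengths in m; the calibration is good to about 2 mm. A picture is of the moment at which its call begins: read the wrist's pose just before it. camera_info takes no time and is no camera call; for the wrist camera it gives the pose at the moment of the call.
- ticket.job_done(): hands the job in; it is judged then, once.
Trained networks look in the newest picture that a camera, given by its name, has taken for a name from the list of things; names that differ only in an ending like _2 or _b are one class to them, and where a whole thing is asked for, a point or a joint stands for the part that bears it (a point fixed in the world has none). Each returns a list of dicts, best first, with "confidence" (0 to 1); they miss things now and then, are a little off and sometimes report something else, mostly with a low value. They report only what shows in the picture. A call takes as long as a camera call. They do not tell look-alikes from the thing itself.
- nets.boxes_of(camera, name): "bbox" ([centre column, centre row, width, height] in pixels, round what is visible of it).
- nets.outline_of(camera, name): "pixels" (480x640 bool, what is visible of it) and "bbox" ([centre column, centre row, width, height] in pixels, round what is visible of it).
The state is a dict: "time": time; "joint_pos": joint angles; "joint_vel": joint speeds; "joint_efforts": joint torques, N m; "tool_pos": TCP position; "tool_rot": TCP orientation; "contact_force": force on the tool from outside, world axes, zero at the start; "ft_torque": the same for the moment, N m; "gripper_width": opening from 0.0 (shut) to 1.0 (fully open); "grasp_force": force on a finger pad.
Only numpy, scipy, OpenCV 4.12 (cv2) and the standard library are available. Lean on these libraries where they do the work, as an engineer would, in place of code of your own. Each camera call takes 0.05 s, during which the arm holds its last target. There are 200 camera calls.

TASK

Put the grey lid on the spice grinder: drop its two lugs through the slots in the collar until the lid sits flat, then twist it clockwise (seen from above) so that its orange pointers stand at the yellow marks, half-way to the lock. Do not let it reach the red latches and click, and leave the other things alone. Finish while still gripping the lid and holding it at the yellow marks against its return spring: do not let go.

Things in the scene. Friction and masses are not known exactly. Their poses are not given: they have to be found in the camera images.
- lid_grip (a point): Loose grey lid (0.12 kg), upright on the table on its plug, 56 mm tall in all. On top, centred, a black upright grip bar 56 mm long (this x), 16 mm thick (y), 34 mm tall, on a disc 74 mm across. The lid's two ends are alike: a half turn makes no difference. Point: on the lid's axis in the bar, 20 mm above the disc's top, 14 mm below the bar's top, 42 mm above the plug's underside; z up.
- lid_rim (a point): Point on the lid's axis in the underside of the 6 mm thick disc, the face that lands on the grinder's rim; 26 mm below lid_grip, same axes. Below it the plug, 54 mm across, 16 mm tall. Two lugs on the plug along +x and -x, 11 mm wide, 5 mm thick (9 to 14 mm below this point), reach 34 mm from the axis; orange pointer ribs on the disc's edge over them reach 41 mm.
- seat (a point): Centre of the mouth of the grinder (round dark steel base 112 mm across, black collar 100 mm across, fixed), level with the rim, 120 mm above the table. z up; +x and -x point at the two slots, by white marks. Slots 16 mm wide, reaching 36 mm from the axis; flange between them 58 mm inside, 6 mm thick. Seated, lid_rim is here; twisted, the lid can lift only 3 mm.
- half_mark (a point): On the rim, 45 mm from the axis: one of the two yellow marks (the other is opposite). It lies 35 degrees (0.61 rad) clockwise, seen from above, from the +x slot. The lid is to be held with its bar and pointers along the line through the two yellow marks.
- latch_tip (a point): Nose of one of the two red latches on the rim (9 mm tall, opposite each other), 62 degrees clockwise from the slots. The lid's pointer ribs begin to touch the sprung noses when the lid has turned about 52 degrees (0.9 rad), and click past to lock at about 70 degrees. To be avoided.
- pulse_ring (a joint): Sprung ring hidden under the flange: the lid's lugs push it round, it pushes them back. Rad, 0 at rest, grows clockwise. It starts to move when the lid has turned about 0.12 rad from the slots, then follows: about 0.49 with the lid at the yellow marks. It takes 0.06 N m to start, 0.16 N m at the yellow marks, and turns the lid back if let go.
- spice_pot_1_mid (a point): Bystander, loose, not to be disturbed: small glass pot of brown spice with a steel screw lid, 58 mm across, 61 mm tall. Point: its centre, half-way up.
- jigger_large_mid (a point): Bystander, loose, not to be disturbed: double-ended steel bar measure (hourglass), 46 mm across, 77 mm tall. Point: its centre, half-way up.
- measuring_cup_a_mid (a point): Bystander, loose, not to be disturbed: frosted measuring cup with a handle, 60x90x83 mm. Point: its centre, half-way up.
- tape_roll_mid (a point): Bystander, loose, not to be disturbed: roll of beige paper tape lying flat, 100 mm across, 25 mm thick. Point: its centre, half-way up.
There are look-alikes about, which are no part of the job. There is more than one size of the part that bears lid_grip; the job needs the largest.

How it is judged:
On the way:
1. the lid sits flat on the grinder's rim with its lugs through the slots, not yet twisted (horizontal distance between lid_rim and seat below 0.004 m and z of lid_rim in the frame of seat between -0.003 and 0.003 m and angle between lid_rim's own z axis and vertical below 0.1 rad and angle between the x axis of lid_rim and the x axis of seat, either way round below 0.3 rad and value of joint pulse_ring below 0.15 rad), for 0.1 s.
At the end, for the whole second after the job is handed in: The lid is seated on the grinder (within 4 mm of the axis and 3 mm of flat on the rim, tilted less than 0.1 rad), turned clockwise 0.61 rad give or take 0.16 from the slots, with the sprung ring pushed 0.28 to 0.70 rad and still, and the fingers still grip the lid (over 2 N) (horizontal distance between lid_rim and seat below 0.004 m and z of lid_rim in the frame of seat between -0.003 and 0.003 m and angle between lid_rim's own z axis and vertical below 0.1 rad and angle between the x axis of lid_rim and the x axis of seat, either way round between 0.45 and 0.77 rad and value of joint pulse_ring between 0.28 and 0.7 rad and velocity of joint pulse_ring between -0.1 and 0.1 rad/s and contact force between the fingers and lid above 2 N); the arm keeps its last pose, push and grip.
It fails at once if the lid is twisted on to the latches' click (ring past 0.85 rad, lid past about 1 rad) (value of joint pulse_ring above 0.85 rad).
It fails at once if the spice pot is pushed more than 30 mm or tipped over (distance of spice_pot_1_mid from where it was at the start of the episode above 0.03 m).
It fails at once if the jigger is pushed more than 30 mm or tipped over (distance of jigger_large_mid from where it was at the start of the episode above 0.03 m).
It fails at once if the measuring cup is pushed more than 30 mm or tipped over (distance of measuring_cup_a_mid from where it was at the start of the episode above 0.03 m).
It fails at once if the tape roll is pushed more than 30 mm or tipped over (distance of tape_roll_mid from where it was at the start of the episode above 0.03 m).
It also fails if it takes over 45 s, if anything falls off the work surface, if the arm or the gripper's body presses on something with over 40 N, if the wrist force passes 120 N, or if a joint passes its speed limit or range.

## Working session

There is one attempt and no reset: what is moved stays moved. The work goes in short steps, Python scripts to look and compute and a shell command to move; the robot and the scene stay as the last step left them, time stands still between calls to the robot, and variables do not carry over. Pictures are saved under pics/ and viewed, at most 10 in all, crops included, and the job is handed in when it is done.

```bash
mkdir -p pics
python3 - <<'E'
from plant import state, optics, nets
import cv2,numpy as np
s=state();print(s)
for c in ["scene","top"]:
    im=optics.grab_frame(c);cv2.imwrite(f"pics/{c}0.png",im[:,:,::-1])
    k=optics.camera_info(c);print(c,k)
    for n in ["lid_grip","seat","spice_pot_1_mid","jigger_large_mid","measuring_cup_a_mid","tape_roll_mid","pulse_ring","latch_tip"]:
        print(n,[(np.round(b["bbox"]).tolist(),round(b["confidence"],2)) for b in nets.boxes_of(c,n)])
E
```

```text
{'time': 0.0, 'joint_pos': array([ 1.07100796e+00,  5.33719675e-02,  1.61432658e+00,  1.32226967e-05,
        1.47603960e+00, -1.18986220e-01]), 'joint_vel': array([-0.00161027,  0.00021957,  0.00183092,  0.00138662,  0.00183091,
        0.00077718]), 'joint_efforts': array([-8.07950391e-05, -3.93716419e+01, -3.70161545e+01, -1.86909128e-04,
        7.35191221e-03,  3.91438263e-06]), 'tool_pos': array([0.23196633, 0.57966141, 0.23003422]), 'tool_rot': array([-3.32893296e-04,  1.89253246e-01,  9.81927725e-01, -1.01980961e-03]), 'contact_force': array([ 0.27160243,  0.29913948, -0.24454261]), 'ft_torque': array([-0.01612547, -0.05703902,  0.03288958]), 'grasp_force': 0.0, 'gripper_width': 1.0030645376972842}
scene {'fx': 448.46132064811775, 'fy': 448.46132064811775, 'cx': 318.5987648259186, 'cy': 238.72518043793823, 'R': array([[-0.71712756,  0.69684103, -0.01185935],
       [ 0.57906002,  0.58627587, -0.56654223],
       [-0.38783702, -0.41315032, -0.82394736]]), 't': array([ 0.36592432, -0.23235537,  1.38939161])}
lid_grip [([321.0, 268.0, 16.0, 17.0], 0.77), ([360.0, 288.0, 31.0, 33
[... 448 characters left out ...]
'cy': 237.5075338568687, 'R': array([[ 0.02337539, -0.99953938,  0.01935503],
       [-0.9838809 , -0.02643392, -0.17686044],
       [ 0.1772906 , -0.01490887, -0.98404561]]), 't': array([-0.00912115,  0.52305048,  1.09887675])}
lid_grip [([314.0, 242.0, 20.0, 17.0], 0.88), ([261.0, 289.0, 20.0, 22.0], 0.82), ([268.0, 243.0, 31.0, 30.0], 0.77), ([366.0, 229.0, 48.0, 58.0], 0.28)]
seat [([365.0, 228.0, 45.0, 51.0], 0.67)]
spice_pot_1_mid [([464.0, 282.0, 30.0, 26.0], 0.88)]
jigger_large_mid [([301.0, 188.0, 19.0, 29.0], 0.79)]
measuring_cup_a_mid [([168.0, 248.0, 33.0, 26.0], 0.97)]
tape_roll_mid [([175.0, 198.0, 38.0, 40.0], 0.62)]
pulse_ring []
latch_tip [([365.0, 229.0, 47.0, 58.0], 0.88)]
```

```bash
cat > h.py <<'E'
import numpy as np
from plant import state, optics, nets
from scipy.spatial.transform import Rotation as Ro
def ray(k,uv):
    d=k["R"].T@np.array([(uv[0]-k["cx"])/k["fx"],(uv[1]-k["cy"])/k["fy"],1.]);return -k["R"].T@k["t"],d/np.linalg.norm(d)
def tri(obs):
    A=np.zeros((3,3));b=np.zeros(3);L=[]
    for k,uv in obs:
        o,d=ray(k,uv);P=np.eye(3)-np.outer(d,d);A+=P;b+=P@o;L.append((o,P))
    X=np.linalg.solve(A,b);return X,[float(np.linalg.norm(P@(X-o))) for o,P in L]
def onz(k,uv,z):
    o,d=ray(k,uv);return o+d*(z-o[2])/d[2]
def proj(k,X):
    c=k["R"]@np.asarray(X)+k["t"];return np.array([k["fx"]*c[0]/c[2]+k["cx"],k["fy"]*c[1]/c[2]+k["cy"]])
def rel(target_pos,yaw_dir=None):
    """fractions to go from measured pose to target tcp; yaw_dir: desired world angle of tool y (mod pi)"""
    s=state();q=s["tool_rot"];R=Ro.from_quat([q[1],q[2],q[3],q[0]])
    d=R.inv().apply(np.asarray(target_pos)-s["tool_pos"])/0.8
    out=[d.round(4).tolist()]
    if yaw_dir is not None:
        y=R.as_matrix()[:,1];a=np.arctan2(y[1],y[0])
        e=(yaw_dir-a+np.pi/2)%np.pi-np.pi/2
        zt=np.array([0,0,-1.]);c,s_=np.cos(a+e),np.sin(a+e);yt=np.array([c,s_,0]);xt=np.cross(yt,zt)
        Rt=Ro.from_matrix(np.c_[xt,yt,zt]);out+=[((R.inv()*Rt).as_rotvec()/1.5).round(4).tolist(),float(e)]
    return out
E
python3 - <<'E'
from h import *
import cv2
S=optics.camera_info("scene");T=optics.camera_info("top")
for n,a,b in [("big",(360,288),(268,243)),("b",(321,268),(314,242)),("c",(392,269),(261,289)),("seat",(281,234),(365,228)),("pot",(257,171),(464,282)),("jig",(293,305),(301,188)),("cup",(442,345),(168,248)),("tape",(400,395),(175,198))]:
    X,r=tri([(S,a),(T,b)]);print(n,X.round(3),np.round(r,4))
a=cv2.imread("pics/scene0.png")[190:350,230:430];b=cv2.imread("pics/top0.png")[160:320,230:430]
cv2.imwrite("pics/c0.png",np.hstack([cv2.resize(x,(400,320),interpolation=3) for x in (a,b)]))
cv2.imwrite("pics/c1.png",np.hstack([cv2.resize(cv2.imread(f"pics/{n}0.png"),(400,300)) for n in ("scene","top")]))
cv2.imwrite("pics/m.png",np.vstack([cv2.imread("pics/c0.png"),cv2.imread("pics/c1.png")[:280]]))
E
```

```text
big [0.505 0.135 0.032] [0.0057 0.0057]
b [0.519 0.016 0.001] [0.0012 0.0012]
c [0.393 0.148 0.007] [0.0043 0.0043]
seat [ 0.546 -0.107  0.06 ] [0.0025 0.0025]
pot [ 0.423 -0.362  0.013] [0.003 0.003]
jig [0.652 0.054 0.029] [0.0024 0.0024]
cup [0.486 0.371 0.051] [0.001 0.001]
tape [0.624 0.375 0.01 ] [0.0011 0.0011]
```

View pics/m.png

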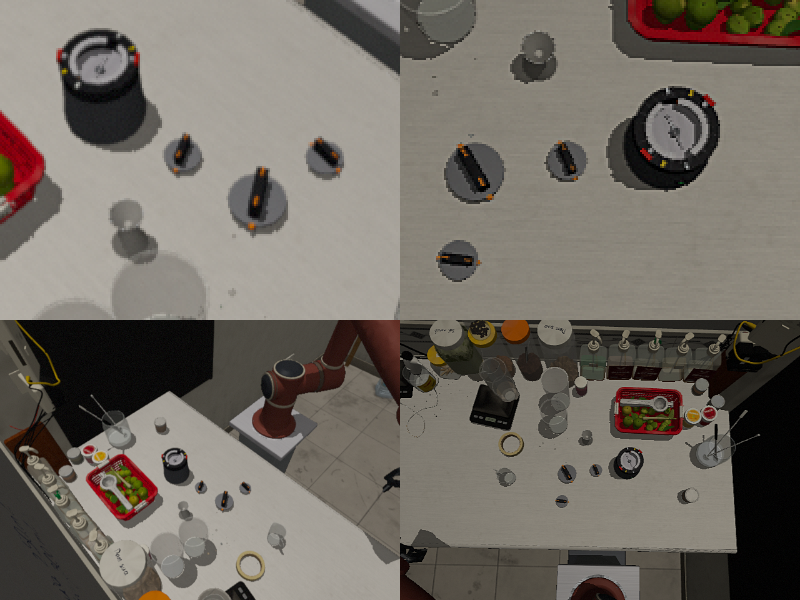

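Run:
```python
from h import *
print(rel([0.49,0.13,0.27],np.radians(121)))
```

```text
[[-0.5082, -0.4027, -0.0483], [0.0, 0.0, -0.6145], 0.9218236578430092]
```

Three lids: top-view (268,243), (314,242) and (261,289). The first is the largest, 31 px against about 20 px, so it is the one with the 74 mm disc; the crop confirms it. I'm moving over it.

```bash
python3 -m inch '[{"dx":-0.24,"dy":-0.19,"dz":-0.04,"rz":-0.3},{"dx":-0.24,"dy":-0.19,"dz":-0.04,"rz":-0.3},{"dx":-0.24,"dy":-0.19,"dz":-0.04,"rz":-0.3},{"dx":-0.24,"dy":-0.19,"dz":-0.04,"rz":-0.3},{"dx":-0.24,"dy":-0.19,"dz":-0.04,"rz":-0.3}]'
python3 - <<'E'
from h import *
print(rel([0.49,0.13,0.27],np.radians(121)))
E
```

```text
[[-0.5082, -0.4027, -0.0483], [0.0, 0.0, -0.6145], 0.9218236578430092]validation failed for argument at $[0]...
```

```bash
python3 -m inch '[{"dx":-0.24,"dy":-0.19,"dz":-0.04,"rx":0,"ry":0,"rz":-0.3},{"dx":-0.24,"dy":-0.19,"dz":-0.04,"rx":0,"ry":0,"rz":-0.3},{"dx":-0.24,"dy":-0.19,"dz":-0.04,"rx":0,"ry":0,"rz":-0.3},{"dx":-0.24,"dy":-0.19,"dz":-0.04,"rx":0,"ry":0,"rz":-0.3},{"dx":-0.24,"dy":-0.19,"dz":-0.04,"rx":0,"ry":0,"rz":-0.3}]'
python3 - <<'E'
from h import *
print(rel([0.49,0.13,0.27],np.radians(121)))
E
```

```text
time: 1.4
tool_pos: [0.3536, 0.3677, 0.2635]
tool_rot: [0.0, -0.035, 0.999, 0.0]
contact_force: [1.3, -1.5, -0.2]
gripper_width: 0.999
grasp_force: 0.0
[[-0.1492, -0.3084, -0.0082], [0.0001, 0.0005, -0.3139], 0.4708040908173259]
```

```bash
python3 -m inch '[{"dx":-0.145,"dy":-0.3,"dz":-0.008,"rx":0,"ry":0,"rz":-0.312},{"dx":-0.145,"dy":-0.3,"dz":-0.008,"rx":0,"ry":0,"rz":-0.312},{"dx":-0.145,"dy":-0.3,"dz":-0.008,"rx":0,"ry":0,"rz":-0.312},{"dx":-0.145,"dy":-0.3,"dz":-0.008,"rx":0,"ry":0,"rz":-0.312},{"dx":-0.145,"dy":-0.3,"dz":-0.008,"rx":0,"ry":0,"rz":-0.312}]'
python3 - <<'E'
from h import *
import cv2
print(rel([0.49,0.13,0.27],np.radians(121)))
k=optics.camera_info("wrist");print((-k["R"].T@k["t"]).round(3),k["R"].round(2).tolist(),k["fx"],proj(k,[.505,.135,.03]))
im=optics.grab_frame("wrist");cv2.imwrite("pics/w1.png",im[:,:,::-1])
for n in ["lid_grip","seat"]: print(n,[(np.round(b["bbox"]).tolist(),round(b["confidence"],2)) for b in nets.boxes_of("wrist",n)])
E
```

```text
time: 1.9
tool_pos: [0.4687, 0.1669, 0.269]
tool_rot: [0.001, -0.266, 0.964, 0.0]
contact_force: [1.3, 0.5, 0.2]
gripper_width: 1.001
grasp_force: 0.0
[[0.0008, -0.0532, -0.0012], [-0.0002, 0.0007, -0.0015], 0.002193276742442407]
[0.398 0.124 0.41 ] [[-0.51, 0.86, -0.0], [0.81, 0.49, 0.32], [0.28, 0.16, -0.95]] 400.9395082588232 [276.26079627 201.13655083]
lid_grip [([276.0, 200.0, 69.0, 77.0], 0.93), ([166.0, 152.0, 52.0, 59.0], 0.91), ([351.0, 108.0, 57.0, 52.0], 0.85)]
seat [([49.0, 104.0, 98.0, 132.0], 0.7)]
```

View pics/w1.png

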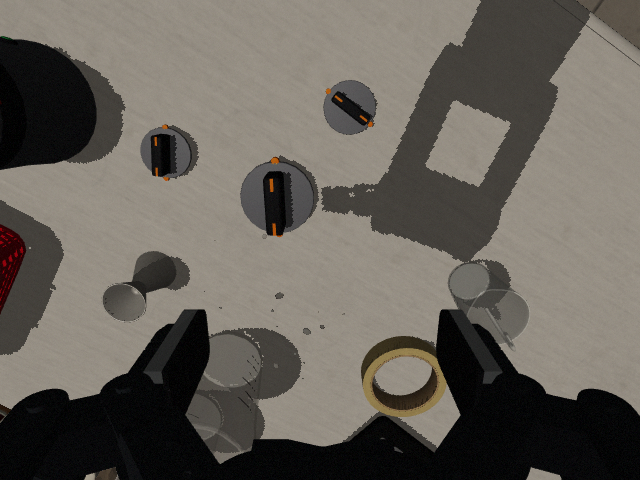

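The wrist view shows the big lid at (276,200), with its bar almost upright in the image (so along tool x). The grinder is at the left edge, and the small lids at (166,152) and (351,108) are the look-alikes. Next I'll centre over the big lid, go lower, and measure from two views.

```bash
python3 -m inch '[{"dx":-0.02,"dy":-0.057,"dz":0.05,"rx":0,"ry":0,"rz":0},{"dx":-0.02,"dy":-0.057,"dz":0.1,"rx":0,"ry":0,"rz":0},{"dx":-0.02,"dy":-0.057,"dz":0.1,"rx":0,"ry":0,"rz":0},{"dx":-0.02,"dy":-0.057,"dz":0.1,"rx":0,"ry":0,"rz":0}]'
cat >> h.py <<'E'
import cv2
def blobs(im,lo,hi,box,amin=4):
    h=cv2.cvtColor(im,cv2.COLOR_RGB2HSV);m=cv2.inRange(h,lo,hi);x0,y0,x1,y1=box
    z=np.zeros_like(m);z[y0:y1,x0:x1]=m[y0:y1,x0:x1]
    n,l,st,c=cv2.connectedComponentsWithStats(z)
    return [(c[i].round(1).tolist(),st[i].tolist()) for i in range(1,n) if st[i][4]>=amin]
E
python3 - <<'E'
from h import *
import pickle
im1=cv2.imread("pics/w1.png")[:,:,::-1].copy()
print(blobs(im1,(5,150,100),(22,255,255),(230,140,330,250)))
k=optics.camera_info("wrist");im=optics.grab_frame("wrist");cv2.imwrite("pics/w2.png",im[:,:,::-1])
s=state();print(s["tool_pos"],s["time"]);pickle.dump(k,open("k2.pkl","wb"))
o=nets.outline_of("wrist","lid_grip");print([(np.round(b["bbox"]).tolist(),round(b["confidence"],2)) for b in o])
print(blobs(im,(5,150,100),(22,255,255),(180,100,480,330)))
print(proj(k,[.505,.135,.03]))
E
```

```text
time: 2.45
tool_pos: [0.5041, 0.1386, 0.188]
tool_rot: [-0.001, -0.266, 0.964, 0.0]
contact_force: [0.1, -0.2, 0.7]
gripper_width: 1.0
grasp_force: 0.0
[([274.3, 160.4], [271, 157, 8, 7, 41]), ([271.0, 185.0], [270, 179, 3, 13, 39]), ([274.6, 230.4], [273, 223, 9, 14, 42])]
[0.50529412 0.13888184 0.19013596] 2.5
[([178.0, 147.0, 60.0, 69.0], 0.64), ([317.0, 201.0, 92.0, 98.0], 0.59), ([415.0, 89.0, 66.0, 69.0], 0.57)]
[([316.5, 156.4], [312, 153, 10, 8, 67]), ([180.4, 179.3], [180, 178, 2, 4, 7]), ([316.5, 187.5], [315, 180, 4, 16, 64])]
[318.5243462  208.03280001]
```

View pics/w2.png

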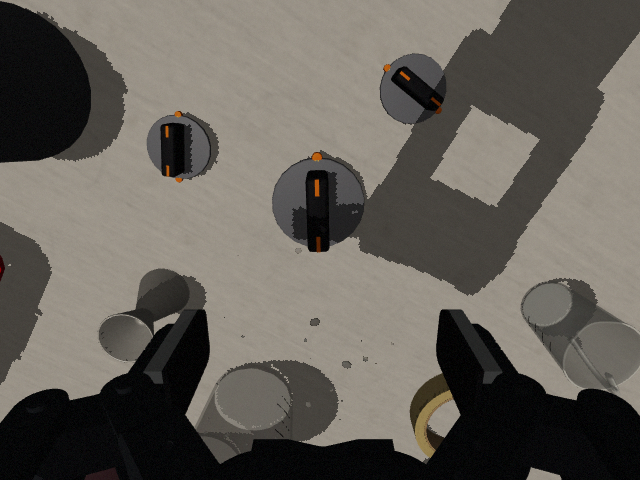

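```bash
python3 - <<'E'
from h import *
import pickle
k2=pickle.load(open("k2.pkl","rb"))
def pose(p,q):
    T=np.eye(4);T[:3,:3]=Ro.from_quat([q[1],q[2],q[3],q[0]]).as_matrix();T[:3,3]=p;return T
def cam(k):
    T=np.eye(4);T[:3,:3]=k["R"];T[:3,3]=k["t"];return T
s=state();X=cam(k2)@pose(s["tool_pos"],s["tool_rot"])  # cam<-tool
np.save("X.npy",X)
M=X@np.linalg.inv(pose([0.4687,0.1669,0.269],[.001,-.266,.964,0]));k1=dict(k2,R=M[:3,:3],t=M[:3,3])
im=cv2.imread("pics/w2.png")[:,:,::-1].copy()
print(blobs(im,(3,150,60),(22,255,255),(260,140,380,270)))
for n,a,b in [("rib",(274.3,160.4),(316.5,156.4)),("near stripe",(271,185),(316.5,187.5)),("far stripe",(274.6,230.4),(318.3,244))]:
    P,r=tri([(k1,a),(k2,b)]);print(n,P.round(4),np.round(r,4))
# disc edge fit: grey pixels of disc
print("disc L/R at z=.022",onz(k2,(272.5,203),.022),onz(k2,(365,203),.022))
a=onz(k2,(316.5,187.5),.056);b=onz(k2,(318.3,240),.056);print("bar",a,b,(a+b)/2,np.degrees(np.arctan2(*(b-a)[1::-1])))
print("bar top corners",[onz(k2,p,.056).round(4).tolist() for p in [(307,171),(328,171),(306.5,236),(328.5,236)]])
print("rib",onz(k2,(316.5,156.4),.022))
E
python3 - <<'E'
import cv2
im=cv2.imread("pics/w2.png")[140:260,260:380];cv2.imwrite("pics/w2c.png",cv2.resize(im,(600,600),interpolation=0))
E
```

```text
[([316.5, 156.1], [312, 152, 10, 9, 72]), ([316.3, 187.3], [314, 179, 6, 18, 79]), ([318.0, 243.9], [316, 237, 5, 15, 54])]
rib [0.4739 0.1143 0.0017] [0.0016 0.0016]
near stripe [0.4878 0.1233 0.0431] [0.0017 0.0017]
far stripe [0.524  0.1468 0.0455] [0.0015 0.0015]
disc L/R at z=.022 [0.52200586 0.1027138  0.022     ] [0.4845268  0.16551652 0.022     ]
bar [0.48685041 0.12283537 0.056     ] [0.51953069 0.14366303 0.056     ] [0.50319055 0.1332492  0.056     ] 32.51001503625239
bar top corners [[0.4803, 0.1114, 0.056], [0.4729, 0.1238, 0.056], [0.5213, 0.1348, 0.056], [0.5131, 0.1484, 0.056]]
rib [0.47270018 0.11397871 0.022     ]
```

View pics/w2c.png

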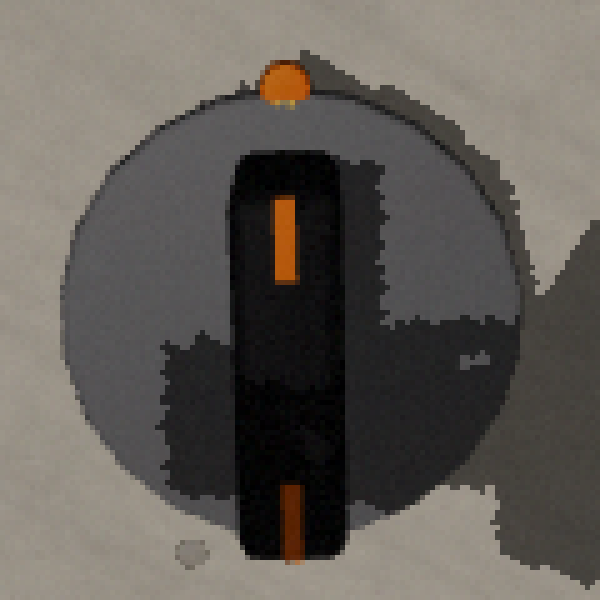

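Run:
```python
from h import *
import pickle
k2=pickle.load(open("k2.pkl","rb"))
a=onz(k2,(316.4,179),.056);b=onz(k2,(318.4,252.8),.056);print(np.linalg.norm(a-b),(a+b)/2,np.degrees(np.arctan2(*(b-a)[1::-1])))
c=(a+b)/2
r=onz(k2,(316.5,156),.019);d=c-r;print("rib",np.hypot(*d[:2]),np.degrees(np.arctan2(d[1],d[0])))
T=optics.camera_info("top");print(proj(T,[c[0],c[1],.022]))
im=cv2.imread("pics/w2.png");k=[];cc=np.array([.5033,.1341])
for z in [.022]:
  for t in np.linspace(0,2*np.pi,12,endpoint=False):
    pass
print(rel([c[0],c[1],.15],np.arctan2(b[1]-a[1],b[0]-a[0])+np.pi/2))
```

```text
0.05468469262635853 [0.50490985 0.13427596 0.056     ] 32.11155067611339
rib 0.03795893320896622 32.27913553000808
[266.50110558 245.00755769]
[[0.0043, -0.0042, 0.0516], [-0.0008, 0.0024, -0.0144], 0.02163244214912341]
```

Run:
```python
from h import *
print(rel([.546,-.107,.27],np.radians(113)))
```

```text
[[0.1145, -0.2896, -0.0984], [-0.0007, 0.0025, 0.0916], -0.13739411711137062]
```

```bash
python3 -m inch '[{"dx":0.114,"dy":-0.29,"dz":-0.1,"rx":0,"ry":0.002,"rz":0.092},{"dx":0.114,"dy":-0.29,"dz":-0.1,"rx":0,"ry":0.002,"rz":0.092},{"dx":0.114,"dy":-0.29,"dz":-0.1,"rx":0,"ry":0.002,"rz":0.092},{"dx":0.114,"dy":-0.29,"dz":-0.1,"rx":0,"ry":0.002,"rz":0.092},{"dx":0.114,"dy":-0.29,"dz":-0.1,"rx":0,"ry":0.002,"rz":0.092}]'; python3 -m inch '[{"dx":0,"dy":0,"dz":0,"rx":0,"ry":0,"rz":0},{"dx":0,"dy":0,"dz":0,"rx":0,"ry":0,"rz":0}]';python3 - <<'E'
from h import *
import pickle
k=optics.camera_info("wrist");im=optics.grab_frame("wrist");cv2.imwrite("pics/w3.png",im[:,:,::-1])
s=state();print(s["tool_pos"]);pickle.dump(k,open("k3.pkl","wb"))
p=proj(k,[.546,-.107,.12]);print(p)
x,y=int(p[0]),int(p[1]);x=min(max(x,100),540);y=min(max(y,100),380)
cv2.imwrite("pics/w3c.png",cv2.resize(im[y-100:y+100,x-100:x+100,::-1],(600,600),interpolation=0));print(x,y)
for n,lo,hi in [("yellow",(23,120,100),(35,255,255)),("red",(0,150,100),(4,255,255)),("white",(0,0,190),(179,50,255))]: print(n,blobs(im,lo,hi,(x-100,y-100,x+100,y+100),8))
E
```

```text
time: 3.05
tool_pos: [0.5449, -0.0984, 0.2696]
tool_rot: [0.001, -0.199, 0.98, -0.002]
contact_force: [0.6, 0.4, 0.2]
gripper_width: 0.999
grasp_force: 0.0
time: 3.25
tool_pos: [0.5448, -0.0976, 0.2683]
tool_rot: [0.001, -0.198, 0.98, -0.001]
contact_force: [0.1, 0.2, 0.1]
gripper_width: 0.999
grasp_force: 0.0
[ 0.54429679 -0.09655762  0.26707294]
[311.93486185 208.76738334]
311 208
yellow [([354.2, 163.3], [349, 159, 11, 10, 59]), ([271.1, 248.2], [267, 244, 9, 9, 50])]
red [([372.4, 181.2], [369, 178, 8, 9, 45]), ([248.9, 231.0], [242, 221, 14, 21, 145])]
white [([320.3, 146.5], [318, 142, 5, 10, 34]), ([271.7, 187.8], [268, 186, 8, 5, 12]), ([269.8, 213.6], [267, 213, 6, 2, 8]), ([303.0, 262.5], [301, 259, 5, 8, 26])]
```

View pics/w3c.png

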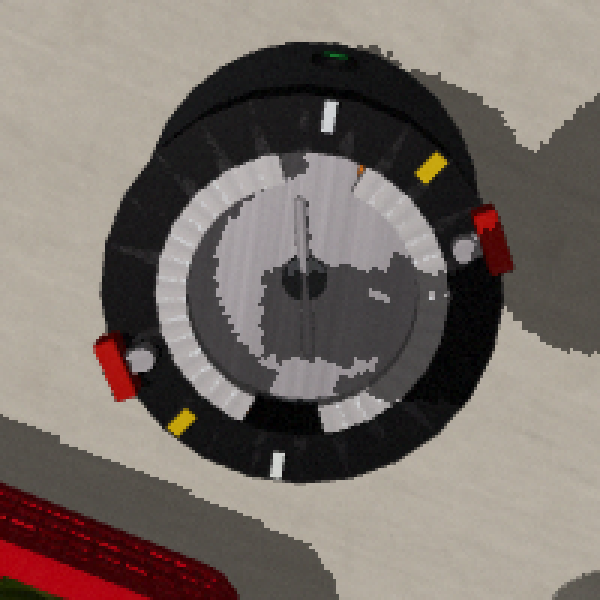

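Grinder in the wrist view: white marks at (320,147) and (303,263), yellow at (354,163) and (271,248), red latches outside the rim. I'll take a second view on the way back to the lid to measure the height.

```bash
python3 -m inch '[{"dx":0,"dy":0.06,"dz":0,"rx":0,"ry":0,"rz":0},{"dx":0,"dy":0.1,"dz":0,"rx":0,"ry":0,"rz":0},{"dx":0,"dy":0.1,"dz":0,"rx":0,"ry":0,"rz":0},{"dx":0,"dy":0.1,"dz":0,"rx":0,"ry":0,"rz":0}]';python3 - <<'E'
from h import *
import pickle
k3=pickle.load(open("k3.pkl","rb"))
k=optics.camera_info("wrist");im=optics.grab_frame("wrist");cv2.imwrite("pics/w4.png",im[:,:,::-1])
pickle.dump(k,open("k4.pkl","wb"))
p=proj(k,[.546,-.107,.12]).astype(int);print(p);B=(max(p[0]-75,0),p[1]-75,p[0]+75,p[1]+75)
Y=blobs(im,(23,120,100),(35,255,255),B,8);W=blobs(im,(0,0,190),(179,50,255),B,8);print(Y,W)
def match(a,lst):
    X=onz(k3,a,.12);q=proj(k,X);return min((b[0] for b in lst),key=lambda c:np.hypot(*(q-c)))
P={}
for n,a,l in [("y1",(354.2,163.3),Y),("y2",(271.1,248.2),Y),("w1",(320.3,146.5),W),("w2",(303,262.5),W)]:
    X,r=tri([(k3,a),(k,match(a,l))]);P[n]=X;print(n,X.round(4),np.round(r,4), onz(k3,a,.12).round(4),onz(k,match(a,l),.12).round(4))
for f in (lambda a:onz(k3,a,.12),lambda a:onz(k,match(a,W+Y),.12)):
    y1,y2,w1,w2=[f(a) for a in [(354.2,163.3),(271.1,248.2),(320.3,146.5),(303,262.5)]]
    an=lambda d:np.degrees(np.arctan2(d[1],d[0]))%180
    print("c",(y1+y2)/2,(w1+w2)/2,"slot",an(w1-w2),"yel",an(y1-y2),np.linalg.norm(y1-y2),np.linalg.norm(w1-w2))
E
```

```text
time: 3.7
tool_pos: [0.5123, -0.0217, 0.2653]
tool_rot: [-0.001, -0.2, 0.98, -0.001]
contact_force: [-0.0, 0.1, 0.8]
gripper_width: 1.002
grasp_force: 0.0
[200 210]
[([239.2, 165.0], [234, 160, 11, 11, 63]), ([162.7, 250.1], [158, 246, 10, 9, 47])] [([203.5, 147.7], [202, 143, 4, 10, 38]), ([196.0, 264.8], [195, 261, 3, 9, 24])]
y1 [ 0.5028 -0.0917  0.1194] [0. 0.] [ 0.5027 -0.0918  0.12  ] [ 0.5027 -0.0916  0.12  ]
y2 [ 0.5877 -0.1241  0.1196] [0. 0.] [ 0.5876 -0.1241  0.12  ] [ 0.5875 -0.124   0.12  ]
w1 [ 0.5012 -0.119   0.1195] [0. 0.] [ 0.5012 -0.119   0.12  ] [ 0.5011 -0.1189  0.12  ]
w2 [ 0.5891 -0.0969  0.12  ] [0. 0.] [ 0.5891 -0.0969  0.12  ] [ 0.5892 -0.0968  0.12  ]
c [ 0.54513786 -0.10796822  0.12      ] [ 0.54514338 -0.10791845  0.12      ] slot 14.114155380882266 yel 159.16004784977517 0.09076839868241485 0.09061705253829144
c [ 0.54509134 -0.10782494  0.12      ] [ 0.54511876 -0.10784816  0.12      ] slot 14.036273729754868 yel 159.09021013931704 0.09071554165030214 0.09080981130611343
```

Run:
```python
from h import *
import pickle
k2,k4=[pickle.load(open(f"k{i}.pkl","rb")) for i in (2,4)]
im=cv2.imread("pics/w4.png")[:,:,::-1].copy()
p=proj(k4,[.505,.134,.05]).astype(int);print(p)
L=blobs(im,(3,150,60),(22,255,255),(p[0]-60,p[1]-70,p[0]+60,p[1]+70),8);print(L)
Q=[]
for a in [(316.5,156.1),(316.3,187.3),(318,243.9)]:
    c=[(tri([(k2,a),(k4,b[0])]),b[0]) for b in L];(X,r),_=min(c,key=lambda t:t[0][1][0]);print(X.round(4),r[0].__round__(4));Q.append(X)
d=Q[2]-Q[1];print("yaw stripes",np.degrees(np.arctan2(d[1],d[0])),"mid",(Q[1]+Q[2])/2)
print(rel([.505,.1343,.15],np.radians(122.1)))
```

```text
[476 248]
[([464.4, 202.2], [460, 199, 9, 7, 48]), ([478.3, 229.6], [477, 224, 4, 12, 39]), ([479.8, 270.3], [478, 265, 4, 12, 38]), ([466.4, 271.7], [464, 270, 6, 4, 14])]
[0.4729 0.1141 0.0189] 0.0
[0.4871 0.1227 0.0556] 0.0002
[0.5226 0.1452 0.0549] 0.0
yaw stripes 32.36364455634384 mid [0.50481638 0.13395666 0.05527305]
[[-0.0682, 0.1843, 0.1437], [-0.0004, -0.0017, -0.1058], 0.15868209046956738]
```

```bash
python3 -m inch '[{"dx":-0.068,"dy":0.184,"dz":0.07,"rx":0,"ry":-0.001,"rz":-0.107},{"dx":-0.068,"dy":0.184,"dz":0.144,"rx":0,"ry":-0.001,"rz":-0.107},{"dx":-0.068,"dy":0.184,"dz":0.144,"rx":0,"ry":-0.001,"rz":-0.107},{"dx":-0.068,"dy":0.184,"dz":0.144,"rx":0,"ry":-0.001,"rz":-0.107},{"dx":-0.068,"dy":0.184,"dz":0.144,"rx":0,"ry":-0.001,"rz":-0.107}]'; python3 -m inch '[{"dx":0,"dy":0,"dz":0,"rx":0,"ry":0,"rz":0}]';python3 - <<'E'
from h import *
print(rel([.5048,.1341,.028],np.radians(122.3)))
E
```

```text
time: 4.25
tool_pos: [0.5015, 0.1354, 0.1437]
tool_rot: [-0.006, -0.278, 0.961, 0.001]
contact_force: [-0.6, -0.6, -0.2]
gripper_width: 1.0
grasp_force: 0.0
time: 4.35
tool_pos: [0.505, 0.1331, 0.1488]
tool_rot: [-0.002, -0.277, 0.961, -0.0]
contact_force: [-0.8, 0.8, -0.1]
gripper_width: 0.998
grasp_force: 0.0
[[-0.001, 0.0011, 0.1509], [0.0003, -0.0023, -0.0019], 0.002833439015565986]
```

```bash
python3 -m inch '[{"dx":0,"dy":0,"dz":0.05,"rx":0,"ry":-0.001,"rz":-0.001},{"dx":0,"dy":0,"dz":0.1,"rx":0,"ry":-0.001,"rz":-0.001},{"dx":0,"dy":0,"dz":0.13,"rx":0,"ry":-0.001,"rz":-0.001},{"dx":0,"dy":0,"dz":0.152,"rx":0,"ry":-0.001,"rz":-0.001},{"dx":0,"dy":0,"dz":0.152,"rx":0,"ry":-0.001,"rz":-0.001}]'; python3 -m inch '[{"dx":0,"dy":0,"dz":0,"rx":0,"ry":0,"rz":0},{"dx":0,"dy":0,"dz":0,"rx":0,"ry":0,"rz":0}]'
python3 - <<'E'
from plant import state,optics
import numpy as np
for i in range(3):
    optics.grab_frame("wrist");print(state()["tool_pos"].round(4),state()["contact_force"].round(1))
E
```

```text
time: 4.85
tool_pos: [0.5047, 0.1314, 0.0269]
tool_rot: [-0.001, -0.276, 0.961, 0.0]
contact_force: [-0.4, 0.0, -0.5]
gripper_width: 1.004
grasp_force: 0.0
time: 5.05
tool_pos: [0.5072, 0.1326, 0.0304]
tool_rot: [0.002, -0.276, 0.961, -0.0]
contact_force: [0.5, -0.3, -0.6]
gripper_width: 1.0
grasp_force: 0.0
[0.5071 0.1327 0.0304] [0.1 0.1 0.4]
[0.5067 0.1329 0.03  ] [ 0.4 -0.4 -0.1]
[0.5064 0.1329 0.0297] [ 0.2 -0.3 -0.1]
```

```bash
python3 -m inch '[{"dx":0,"dy":0.0023,"dz":0.0025,"rx":0,"ry":0,"rz":0},{"dx":0,"dy":0.0023,"dz":0.0025,"rx":0,"ry":0,"rz":0}]'; python3 -m inch '[{"dx":0,"dy":0,"dz":0,"rx":0,"ry":0,"rz":0},{"dx":0,"dy":0,"dz":0,"rx":0,"ry":0,"rz":0},{"dx":0,"dy":0,"dz":0,"rx":0,"ry":0,"rz":0},{"dx":0,"dy":0,"dz":0,"rx":0,"ry":0,"rz":0},{"dx":0,"dy":0,"dz":0,"rx":0,"ry":0,"rz":0}]' -1;  python3 -m inch '[{"dx":0,"dy":0,"dz":0,"rx":0,"ry":0,"rz":0},{"dx":0,"dy":0,"dz":0,"rx":0,"ry":0,"rz":0},{"dx":0,"dy":0,"dz":0,"rx":0,"ry":0,"rz":0},{"dx":0,"dy":0,"dz":0,"rx":0,"ry":0,"rz":0},{"dx":0,"dy":0,"dz":0,"rx":0,"ry":0,"rz":0}]'
```

```text
time: 5.4
tool_pos: [0.5039, 0.1347, 0.0261]
tool_rot: [0.0, -0.277, 0.961, 0.0]
contact_force: [0.1, 0.7, -0.2]
gripper_width: 1.002
grasp_force: 0.0
time: 5.9
tool_pos: [0.5043, 0.1345, 0.0263]
tool_rot: [0.0, -0.277, 0.961, 0.0]
contact_force: [0.1, 0.5, -0.2]
gripper_width: 0.179
grasp_force: 58.5
time: 6.4
tool_pos: [0.5043, 0.1345, 0.0261]
tool_rot: [0.0, -0.277, 0.961, 0.0]
contact_force: [0.4, 0.6, 0.2]
gripper_width: 0.177
grasp_force: 59.0
```

```bash
python3 -m inch '[{"dx":0,"dy":0,"dz":-0.05,"rx":0,"ry":0,"rz":0},{"dx":0,"dy":0,"dz":-0.11,"rx":0,"ry":0,"rz":0},{"dx":0,"dy":0,"dz":-0.17,"rx":0,"ry":0,"rz":0},{"dx":0,"dy":0,"dz":-0.22,"rx":0,"ry":0,"rz":0},{"dx":0,"dy":0,"dz":-0.22,"rx":0,"ry":0,"rz":0}]'
python3 - <<'E'
from h import *
print(rel([.5451,-.1079,.205],np.radians(104.1)))
E
```

```text
time: 6.9
tool_pos: [0.5076, 0.1349, 0.2094]
tool_rot: [0.006, -0.277, 0.961, -0.001]
contact_force: [0.3, -0.1, -0.3]
gripper_width: 0.175
grasp_force: 58.9
[[0.122, -0.2819, 0.0056], [-0.0023, 0.0079, 0.2101], -0.31519472346909194]
```

```bash
python3 -m inch '[{"dx":0.122,"dy":-0.282,"dz":0.0,"rx":0,"ry":0,"rz":0.21},{"dx":0.122,"dy":-0.282,"dz":0.0,"rx":0,"ry":0,"rz":0.21},{"dx":0.122,"dy":-0.282,"dz":0.0,"rx":0,"ry":0,"rz":0.21},{"dx":0.122,"dy":-0.282,"dz":0.0,"rx":0,"ry":0,"rz":0.21},{"dx":0.122,"dy":-0.282,"dz":0.0,"rx":0,"ry":0,"rz":0.21}]'; python3 -m inch '[{"dx":0,"dy":0,"dz":0,"rx":0,"ry":0,"rz":0},{"dx":0,"dy":0,"dz":0,"rx":0,"ry":0,"rz":0}]';python3 - <<'E'
from h import *
import pickle
k=optics.camera_info("wrist");im=optics.grab_frame("wrist");cv2.imwrite("pics/w5.png",im[:,:,::-1])
s=state();print(s["tool_pos"],s["tool_rot"]);pickle.dump(k,open("k5.pkl","wb"))
print(rel([.5451,-.1079,.16],np.radians(104.1)))
for n,lo,hi in [("orange",(3,150,60),(22,255,255)),("yellow",(23,120,100),(35,255,255)),("white",(0,0,190),(179,50,255))]: print(n,blobs(im,lo,hi,(180,60,460,400),8))
E
```

```text
time: 7.4
tool_pos: [0.5405, -0.1104, 0.2]
tool_rot: [-0.001, -0.123, 0.992, 0.001]
contact_force: [0.8, -0.4, -1.1]
gripper_width: 0.174
grasp_force: 59.1
time: 7.6
tool_pos: [0.5406, -0.1089, 0.2]
tool_rot: [-0.002, -0.122, 0.993, 0.001]
contact_force: [-1.1, -0.3, -1.1]
gripper_width: 0.173
grasp_force: 59.4
[ 0.54066282 -0.10795886  0.20030852] [-0.00129838 -0.12254145  0.99246205  0.00099367]
[[-0.0055, -0.0014, 0.0504], [0.0015, -0.0016, -0.0003], 0.00039331231080685924]
orange [([322.5, 220.0], [313, 211, 20, 19, 313]), ([322.5, 304.0], [318, 287, 10, 35, 349]), ([185.5, 356.5], [182, 356, 8, 2, 8]), ([322.5, 398.5], [319, 398, 8, 2, 16])]
yellow [([369.4, 190.0], [364, 184, 12, 13, 80]), ([182.4, 358.7], [180, 356, 7, 6, 30])]
white [([273.7, 137.7], [180, 60, 277, 241, 31316]), ([455.0, 132.6], [447, 118, 13, 28, 187]), ([323.0, 176.0], [321, 170, 5, 13, 65]), ([283.9, 215.0], [263, 195, 44, 47, 598]), ([289.0, 223.5], [288, 220, 3, 7, 13]), ([429.0, 297.3], [394, 234, 66, 132, 5496])]
```

View pics/w5.png

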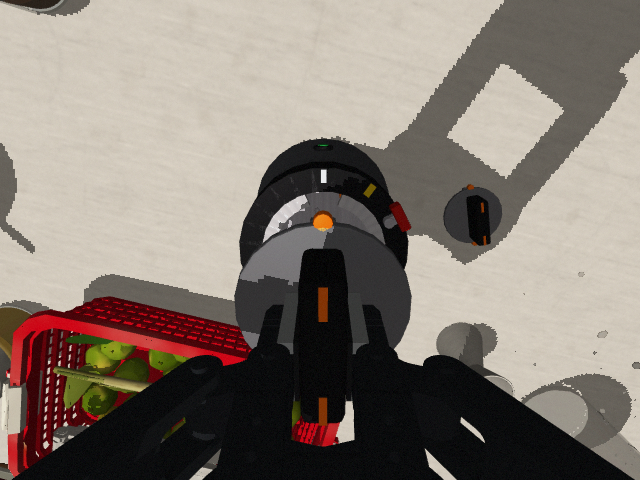

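```bash
cat > lid.py <<'E'
from h import *
def lid(k,rib,st,tcpz):
    z0=tcpz-.0262
    r=onz(k,rib,z0+.0189);s=onz(k,st,z0+.0553)
    d=(s-r)[:2];yaw=np.arctan2(d[1],d[0]);u=d/np.linalg.norm(d)
    return r[:2]+.0376*u,s[:2]+.0209*u,np.degrees(yaw),np.linalg.norm(d)
E
python3 - <<'E'
from lid import *
import pickle
k=pickle.load(open("k5.pkl","rb"))
print(lid(k,(322.5,220),(322.5,304),.2003))
print("w1",onz(k,(323,176),.1197),"y1",onz(k,(369.4,190),.1197))
# fixed tcp in camera: tool axis check
X=np.load("X.npy")
E
```

```text
(array([ 0.54132214, -0.10982199]), array([ 0.5411885 , -0.10985448]), np.float64(13.666527942728404), np.float64(0.01656246332152501))
w1 [ 0.50136502 -0.11908106  0.1197    ] y1 [ 0.50277813 -0.09172179  0.1197    ]
```

```bash
python3 -m inch '[{"dx":-0.0052,"dy":0.0011,"dz":0.03,"rx":0,"ry":0,"rz":-0.005},{"dx":-0.0052,"dy":0.0011,"dz":0.057,"rx":0,"ry":0,"rz":-0.005},{"dx":-0.0052,"dy":0.0011,"dz":0.057,"rx":0,"ry":0,"rz":-0.005},{"dx":-0.0052,"dy":0.0011,"dz":0.057,"rx":0,"ry":0,"rz":-0.005}]'
cat > look.py <<'E'
from lid import *
import sys
k=optics.camera_info("wrist");im=optics.grab_frame("wrist");cv2.imwrite(f"pics/{sys.argv[1]}.png",im[:,:,::-1])
s=state();print(s["tool_pos"],s["tool_rot"].round(4),s["contact_force"].round(1))
o=[b for b in blobs(im,(3,150,60),(22,255,255),(280,150,365,380),40)];print(o)
o=sorted(o,key=lambda b:b[0][1]);print(lid(k,o[0][0],o[1][0],s["tool_pos"][2]))
w=proj(k,[.5012,-.119,.1197]).astype(int)
for n,lo,hi in [("y",(23,120,100),(35,255,255)),("w",(0,0,190),(179,50,255))]:
    print(n,[(b[0],onz(k,b[0],.1197).round(4).tolist()) for b in blobs(im,lo,hi,(w[0]-30,w[1]-20,w[0]+100,w[1]+40),15) if b[1][4]<300])
E
python3 look.py w6
```

```text
time: 8.05
tool_pos: [0.5449, -0.1052, 0.1558]
tool_rot: [-0.001, -0.127, 0.992, 0.0]
contact_force: [0.1, 0.7, -0.8]
gripper_width: 0.173
grasp_force: 59.3
[ 0.5456499  -0.10562594  0.15710067] [ 3.000e-04 -1.273e-01  9.919e-01 -0.000e+00] [-0.6 -0.6 -1.5]
[([322.6, 219.9], [313, 211, 20, 19, 307]), ([322.5, 304.0], [318, 287, 10, 35, 349])]
(array([ 0.54526373, -0.1060594 ]), array([ 0.54488605, -0.10615612]), np.float64(14.363938514136082), np.float64(0.016310135677457243))
y [([376.1, 201.0], [0.5028, -0.0917, 0.1197])]
w [([319.0, 182.5], [0.5011, -0.119, 0.1197]), ([292.1, 211.5], [0.5173, -0.1276, 0.1197])]
```

```bash
python3 -m inch '[{"dx":0.0005,"dy":-0.0022,"dz":0.007,"rx":0,"ry":0,"rz":0},{"dx":0.0005,"dy":-0.0022,"dz":0.007,"rx":0,"ry":0,"rz":0},{"dx":0.0005,"dy":-0.0022,"dz":0.007,"rx":0,"ry":0,"rz":0}]';python3 look.py w7
```

```text
time: 8.4
tool_pos: [0.5456, -0.1085, 0.1513]
tool_rot: [0.0, -0.126, 0.992, -0.0]
contact_force: [-0.2, 0.4, -2.1]
gripper_width: 0.174
grasp_force: 59.4
[ 0.54564825 -0.10852662  0.15126904] [ 3.000e-04 -1.264e-01  9.920e-01 -1.000e-04] [-0.1 -0.1 -1.9]
[([322.6, 220.4], [313, 210, 20, 21, 330]), ([322.5, 304.0], [318, 287, 10, 35, 349])]
(array([ 0.54654458, -0.10914719]), array([ 0.54619849, -0.10923623]), np.float64(14.427179577480127), np.float64(0.01634263993961007))
y [([385.0, 203.5], [0.5028, -0.0917, 0.1197])]
w [([326.7, 184.8], [0.5011, -0.119, 0.1197]), ([298.8, 211.5], [0.516, -0.128, 0.1197])]
```

```bash
python3 -m inch '[{"dx":0.001,"dy":0.0015,"dz":0.003,"rx":0,"ry":0,"rz":0.002},{"dx":0.001,"dy":0.0015,"dz":0.005,"rx":0,"ry":0,"rz":0.002},{"dx":0.001,"dy":0.0015,"dz":0.005,"rx":0,"ry":0,"rz":0.002}]';python3 look.py w8
```

```text
time: 8.75
tool_pos: [0.5441, -0.1073, 0.1464]
tool_rot: [-0.0, -0.125, 0.992, 0.0]
contact_force: [0.4, -0.8, -1.2]
gripper_width: 0.174
grasp_force: 59.4
[ 0.5441524  -0.10736603  0.14648188] [-3.000e-04 -1.250e-01  9.922e-01  2.000e-04] [ 0.7 -0.7 -2.2]
[([322.6, 220.4], [313, 210, 20, 21, 330]), ([322.5, 304.0], [318, 287, 10, 35, 349])]
(array([ 0.54496239, -0.10807488]), array([ 0.54462696, -0.10815952]), np.float64(14.162391122932382), np.float64(0.016354054811824267))
y [([382.8, 209.0], [0.5028, -0.0917, 0.1197])]
w [([323.0, 190.0], [0.5011, -0.119, 0.1197])]
```

```bash
python3 -m inch '[{"dx":0,"dy":0,"dz":0.004,"rx":0,"ry":0,"rz":0},{"dx":0,"dy":0,"dz":0.008,"rx":0,"ry":0,"rz":0},{"dx":0,"dy":0,"dz":0.012,"rx":0,"ry":0,"rz":0},{"dx":0,"dy":0,"dz":0.012,"rx":0,"ry":0,"rz":0}]';python3 look.py w9
```

```text
time: 9.2
tool_pos: [0.5438, -0.1073, 0.1362]
tool_rot: [-0.001, -0.125, 0.992, 0.0]
contact_force: [-0.3, -0.7, -2.1]
gripper_width: 0.176
grasp_force: 59.4
[ 0.54404176 -0.1073055   0.13663364] [-5.000e-04 -1.250e-01  9.922e-01  3.000e-04] [-0.3 -0.2 -1.3]
[([322.5, 219.7], [313, 210, 20, 19, 302]), ([322.5, 304.0], [318, 287, 10, 35, 349])]
(array([ 0.5444209 , -0.10806215]), array([ 0.54432993, -0.10808525]), np.float64(14.24922348504071), np.float64(0.016606148376387655))
y [([385.8, 215.9], [0.5028, -0.0918, 0.1197])]
w [([323.0, 196.4], [0.5012, -0.1188, 0.1197])]
```

```bash
python3 -m inch '[{"dx":-0.0005,"dy":0,"dz":0.003,"rx":0,"ry":0,"rz":0},{"dx":-0.0005,"dy":0,"dz":0.006,"rx":0,"ry":0,"rz":0},{"dx":-0.0005,"dy":0,"dz":0.008,"rx":0,"ry":0,"rz":0},{"dx":-0.0005,"dy":0,"dz":0.008,"rx":0,"ry":0,"rz":0}]';python3 look.py w10
```

```text
time: 9.65
tool_pos: [0.5445, -0.1072, 0.1304]
tool_rot: [-0.0, -0.125, 0.992, 0.0]
contact_force: [0.3, -0.8, -1.5]
gripper_width: 0.179
grasp_force: 59.4
[ 0.54460685 -0.10729014  0.13057716] [-2.000e-04 -1.250e-01  9.922e-01  1.000e-04] [ 0.4 -0.4 -1. ]
[([322.6, 219.6], [313, 210, 21, 19, 306]), ([322.5, 304.0], [318, 287, 10, 35, 349])]
(array([ 0.54507198, -0.1080563 ]), array([ 0.54503131, -0.10806657]), np.float64(14.172325575611922), np.float64(0.016658055020112687))
y [([388.5, 218.5], [0.5028, -0.0918, 0.1197])]
w [([323.0, 198.5], [0.5013, -0.119, 0.1197])]
```

Very near flat, with no contact yet. I'll press down until a small upward force shows.

```bash
python3 -m inch '[{"dx":0,"dy":0,"dz":0.0012,"rx":0,"ry":0,"rz":0},{"dx":0,"dy":0,"dz":0.0012,"rx":0,"ry":0,"rz":0},{"dx":0,"dy":0,"dz":0.0012,"rx":0,"ry":0,"rz":0}]';python3 look.py w11
```

```text
time: 10.0
tool_pos: [0.5449, -0.1074, 0.1302]
tool_rot: [0.0, -0.125, 0.992, -0.0]
contact_force: [-0.3, 0.5, 0.9]
gripper_width: 0.175
grasp_force: 59.7
[ 0.54491348 -0.10738945  0.13012986] [ 2.000e-04 -1.250e-01  9.922e-01 -0.000e+00] [-0.3  0.3 -0.3]
[([322.6, 219.6], [313, 210, 21, 19, 304]), ([322.5, 304.0], [318, 287, 10, 35, 349])]
(array([ 0.54554588, -0.10813344]), array([ 0.54552387, -0.10813903]), np.float64(14.256260579927604), np.float64(0.01667729449849283))
y [([389.3, 217.9], [0.5028, -0.0918, 0.1197])]
w [([323.5, 197.5], [0.5012, -0.119, 0.1197])]
```

```bash
python3 -m inch '[{"dx":0,"dy":0,"dz":0.0012,"rx":0,"ry":0,"rz":0},{"dx":0,"dy":0,"dz":0.0012,"rx":0,"ry":0,"rz":0},{"dx":0,"dy":0,"dz":0.0012,"rx":0,"ry":0,"rz":0}]'; python3 -m inch '[{"dx":0,"dy":0,"dz":0.0012,"rx":0,"ry":0,"rz":0},{"dx":0,"dy":0,"dz":0.0012,"rx":0,"ry":0,"rz":0},{"dx":0,"dy":0,"dz":0.0012,"rx":0,"ry":0,"rz":0}]'
```

```text
time: 10.35
tool_pos: [0.545, -0.1074, 0.1301]
tool_rot: [0.0, -0.125, 0.992, -0.0]
contact_force: [-3.5, 0.8, 4.8]
gripper_width: 0.177
grasp_force: 60.5
time: 10.65
tool_pos: [0.545, -0.1074, 0.13]
tool_rot: [0.0, -0.125, 0.992, -0.0]
contact_force: [-5.4, 2.1, 8.6]
gripper_width: 0.176
grasp_force: 61.1
```

Seated with about 9 N down. Starting the clockwise twist, in two parts.

```bash
python3 -m inch '[{"dx":0,"dy":0,"dz":0,"rx":0,"ry":0,"rz":0.05},{"dx":0,"dy":0,"dz":0,"rx":0,"ry":0,"rz":0.1},{"dx":0,"dy":0,"dz":0,"rx":0,"ry":0,"rz":0.15},{"dx":0,"dy":0,"dz":0,"rx":0,"ry":0,"rz":0.2},{"dx":0,"dy":0,"dz":0,"rx":0,"ry":0,"rz":0.2}]';python3 look.py w12
```

```text
time: 11.15
tool_pos: [0.546, -0.107, 0.13]
tool_rot: [0.002, 0.025, 1.0, 0.0]
contact_force: [-0.6, 2.0, 7.5]
gripper_width: 0.177
grasp_force: 60.7
[ 0.54602685 -0.10704051  0.13000849] [1.500e-03 2.480e-02 9.997e-01 4.000e-04] [-1.6  1.8  7. ]
[([322.6, 220.4], [313, 210, 21, 21, 330]), ([322.5, 304.0], [318, 287, 10, 35, 349])]
(array([ 0.54696685, -0.10801262]), array([ 0.54652346, -0.10798861]), np.float64(-3.0998958790436566), np.float64(0.016255962017106534))
y [([358.5, 200.0], [0.5028, -0.0917, 0.1197])]
w [([288.2, 199.6], [0.5012, -0.119, 0.1197]), ([267.7, 235.7], [0.5157, -0.1283, 0.1197])]
```

```bash
python3 -m inch '[{"dx":0.001,"dy":0,"dz":0,"rx":0,"ry":0,"rz":0.05},{"dx":0.001,"dy":0,"dz":0,"rx":0,"ry":0,"rz":0.1},{"dx":0.001,"dy":0,"dz":0,"rx":0,"ry":0,"rz":0.15},{"dx":0.001,"dy":0,"dz":0,"rx":0,"ry":0,"rz":0.207},{"dx":0.001,"dy":0,"dz":0,"rx":0,"ry":0,"rz":0.207}]';python3 look.py w13
```

```text
time: 11.7
tool_pos: [0.5458, -0.1072, 0.13]
tool_rot: [0.002, 0.179, 0.984, 0.0]
contact_force: [1.6, 1.6, 5.8]
gripper_width: 0.18
grasp_force: 60.4
[ 0.5457814 -0.107197   0.1300441] [2.300e-03 1.790e-01 9.839e-01 5.000e-04] [1.9 1.8 5.3]
[([322.6, 220.3], [313, 210, 21, 21, 328]), ([322.5, 304.5], [318, 288, 10, 34, 340])]
(array([ 0.54656313, -0.10846192]), array([ 0.54630246, -0.10836185]), np.float64(-21.001193261437834), np.float64(0.016420781980462863))
y [([323.0, 199.5], [0.5045, -0.0922, 0.1197])]
w [([256.6, 215.2], [0.5012, -0.1189, 0.1197])]
```

View pics/w13.png

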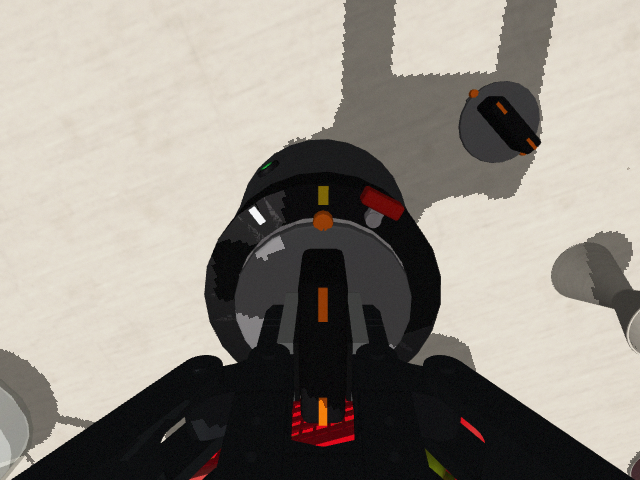

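The orange pointer at (323,220) lines up with the yellow mark at (323,196), and the lid is flat and clear of the red latch. One settling check, then I hand in.

```bash
python3 -m inch '[{"dx":0.0005,"dy":0,"dz":0,"rx":0,"ry":0,"rz":0},{"dx":0.0005,"dy":0,"dz":0,"rx":0,"ry":0,"rz":0},{"dx":0.0005,"dy":0,"dz":0,"rx":0,"ry":0,"rz":0},{"dx":0.0005,"dy":0,"dz":0,"rx":0,"ry":0,"rz":0},{"dx":0.0005,"dy":0,"dz":0,"rx":0,"ry":0,"rz":0}]';python3 look.py w14 && python3 -c "
from plant import ticket
print(ticket.job_done())"
```

```text
time: 12.25
tool_pos: [0.5457, -0.1072, 0.13]
tool_rot: [0.003, 0.179, 0.984, 0.0]
contact_force: [2.8, 2.0, 6.0]
gripper_width: 0.179
grasp_force: 60.4
[ 0.54570978 -0.10718272  0.13002943] [2.800e-03 1.789e-01 9.839e-01 4.000e-04] [4.1 1.9 6.2]
[([322.6, 220.4], [313, 210, 20, 21, 331]), ([322.5, 304.4], [318, 287, 10, 35, 341])]
(array([ 0.5465445 , -0.10848937]), array([ 0.54617902, -0.10834948]), np.float64(-20.944743956747427), np.float64(0.01630866394461579))
y [([323.0, 199.5], [0.5044, -0.0922, 0.1197])]
w [([256.8, 215.3], [0.5012, -0.1189, 0.1197])]
the job is handed in; nothing more can be done
None
```

I seated the largest lid on the grinder and twisted it clockwise about 35° to the yellow marks, then handed the job in at about 12 s with the lid still gripped and held there; the hand-in gave no verdict.

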